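# Stack and clamp a filter cartridge

### The job

Finish the filter cartridge in the clamping fixture: lay the spacer ring squarely on the cartridge body that already stands between the four posts, then set the cover on top with its knob up, and let go of both. Then press the fixture's spring-return lever down past its first two clicks to the third, the lowest one, and finish holding it down there with the fingers, because it springs back when let go. Leave the bowl, the bottle and the label roll where they stand.

Things in the scene. Friction and masses are not known exactly. Their poses are not given: they have to be found in the camera images.
- fixture: fixed clamping fixture on a grey base plate 16 mm high, from x = -65 to +85, y = -165 to +68 mm. Origin: on the worktop, straight below the nest's centre. Axes: x from its front (robot side) to its back, y to its left, z up; it stands turned up to 0.25 rad either way. The nest is on its left, the lever on its right
- nest (a point): centre of the nest floor, on the base plate's top face (16 mm above the worktop), axes as the fixture's. Four steel posts (10 mm thick, tapered tops, 52 mm high from here) at x = +-24.4, y = +-24.4 mm guide 56 mm round parts with 1.5 to 2.2 mm play all round. At front and back (along x) the 39 mm wide openings between the posts are clear for fingers down to the plate
- tongue (a point): one of two mirrored hold-downs, at the left (+y) opening of the nest; this point: tip of its steel tongue (12 mm wide, 48 to 55 mm above the nest floor), 33 mm from the nest's axis while the lever is up, sliding in over the cover's rim, 2 mm above it, as the lever goes down. The 24 mm wide block under it, at 39 to 59 mm from the axis, closes the side to fingers
- cartridge_body: white plastic cup, 56 mm diameter, 24 mm high, loose, open on top with a 9 mm wall; stands in the nest from the start. Origin: centre of its underside
- spacer_ring: white plastic flat ring, 56 mm outer and 32 mm inner diameter, 12 mm thick, loose, lying flat on the worktop left or right of the fixture. Origin: centre of its underside. Lying on the cartridge body its origin is 24 mm above the nest point
- cover: white plastic disc, 56 mm diameter, 10 mm thick, with a round knob (22 mm diameter, 20 mm high) in the middle of its top; loose, lying knob up on the worktop on the other side of the fixture. Origin: centre of its underside, z up through the knob. Lying on the ring its origin is 36 mm above the nest point, its knob's top 66 mm above it
- clamp_lever (a joint): lever angle in rad: 0 with the lever up at its rest stop, growing as it is pressed down; clicks at 0.35, 0.70 and 1.05 (the third), end stop at 1.15. A spring always drives it back to 0; at the lever's bar it takes about 3 N at the start and 7 N at the third click, with about 1.5 N more or less at the clicks
- lever_pivot (a point): middle of the lever's hinge line, at x = +50, y = -120, z = +59 mm from the nest point (75 mm above the worktop); the hinge line runs along the fixture's y. Its axes are the fixture's. An index disc of 31 mm radius with four dark marks (rest, three clicks) stands beside it
- lever_bar (a point): black round cross bar, 18 mm thick, 48 mm long along the fixture's y, at the lever's end, 100 mm from the hinge line towards the fixture's front (the robot). This point: its centre. Seen from the pivot it stands 0.65 rad above level at lever 0 and 0.40 rad below level at the third click, so it moves on an arc from 136 mm to 36 mm above the worktop
- gallipot: steel bowl, 98 mm diameter, 36 mm high, a bystander. Origin: centre of its underside
- iodine_bottle: small brown bottle with black cap, 52 mm diameter, 90 mm high, a bystander. Origin: centre of its underside
- label_roll: white label roll, 64 mm diameter, 32 mm high, a bystander. Origin: centre of its underside
Things that resemble listed ones, but are neither listed nor needed, are in the scene too. Leave any orange look-alike of the cover alone.

How it is judged:
On the way, in this order (a step that is already met when the one before it is completed fails the run):
1. the spacer ring lies squarely on the cartridge body in the nest and is let go (horizontal distance between each of cartridge_body, spacer_ring and nest below 0.004 m and z of cartridge_body in the frame of nest between -0.002 and 0.002 m and angle between each of cartridge_body, spacer_ring's own z axis and vertical below 0.06 rad and z of spacer_ring in the frame of nest between 0.022 and 0.026 m and contact force between the fingers and spacer_ring below 0.1 N), for 0.2 s.
2. the cover lies squarely on the spacer ring, knob up, and is let go (horizontal distance between each of cartridge_body, spacer_ring, cover and nest below 0.004 m and z of cartridge_body in the frame of nest between -0.002 and 0.002 m and angle between each of cartridge_body, spacer_ring, cover's own z axis and vertical below 0.06 rad and z of spacer_ring in the frame of nest between 0.022 and 0.026 m and z of cover in the frame of nest between 0.034 and 0.038 m and contact force between the fingers and cover below 0.1 N), for 0.2 s.
3. the lever is pressed to its third click by the fingers (value of joint clamp_lever above 0.95 rad and contact force between the fingers and fixture above 2 N), for 0.2 s.
At the end, for the whole second after the job is handed in: Body, ring and cover are stacked in the nest (each within 4 mm of its axis, within 2 mm of its seated height, tilted under 0.06 rad), not touched by the fingers; the lever is at 0.95 rad or more (third click at 1.05) and the fingers press on the fixture's lever with more than 2 N (all of step 2 and all of step 3 and contact force between the fingers and spacer_ring below 0.1 N); the arm keeps its last pose, push and grip.
It fails at once if the steel bowl is shifted by more than 25 mm (distance of gallipot from where it was at the start of the episode above 0.025 m).
It fails at once if the brown bottle is shifted by more than 25 mm (distance of iodine_bottle from where it was at the start of the episode above 0.025 m).
It fails at once if the label roll is shifted by more than 25 mm (distance of label_roll from where it was at the start of the episode above 0.025 m).
It fails at once if the lever is pressed to its third click before the cover lies in place (value of joint clamp_lever above 0.95 rad and not (horizontal distance between each of spacer_ring, cover and nest below 0.004 m and z of spacer_ring in the frame of nest between 0.022 and 0.026 m and angle between each of spacer_ring, cover's own z axis and vertical below 0.06 rad and z of cover in the frame of nest between 0.034 and 0.038 m)).
It also fails if it takes over 64 s, if anything falls off the work surface, if the arm or the gripper's body presses on something with over 40 N, if the wrist force passes 120 N, or if a joint passes its speed limit or range.

### The arm

A 7-joint arm with a two-finger parallel gripper is mounted at the origin on a cart in front of the work surface, level with it; the furniture and walls round the work are solid. World frame = base frame: x ahead of the robot, y to its left, z up, the work surface at z = 0. Lengths are in m, angles in rad, forces in N, time in s.
With the tool pointing down it reaches from about 0.4 to 0.85 m from the base axis. Payload 6.9 kg.
Tool frame: the origin (TCP) lies at the very end of the fingers, on their centre line; the grasp point (between the pads) lies 19 mm behind it; z points along the fingers, y is the line along which they close (so a half turn about z gives the same grasp; the last joint's range is limited). The gripper opens to 85 mm and grips with 20 to 120 N. Pads are 22 mm wide; open, the fingers measure 114 mm over their backs; the gripper's body (76 mm by 85 mm) begins 54 mm behind the grasp point. The pads swing forward as they close: fully open they stand 13 mm farther back than shut.
Start: joints at [-1, 0.507, -0.238, 1.5, 0.126, 1.149, -0.155], TCP at [0.28, 0.559, 0.231] pointing down, gripper open.
Joint ranges: [-3.08, 3.08], [-0.24, 2.05], [-1.43, 1.35], [0, 2.5], [-1.52, 4.66], [0.17, 1.96], [-2.89, 2.89]. Speed limits (rad/s): [2.39, 2.39, 3.14, 3.14, 3.14, 3.14, 3.14].

### API

Orientations are given as a 3x3 rotation matrix whose columns are the frame's x, y, z axes.
In Python, from station import * gives the robot as it stands. The module is installed in compiled form; this text tells all that it offers.
- The arm moves only by the shell command python3 -m inch 'ROWS' [FORCE]. ROWS is JSON, one flat list of numbers, 5 for each row, row after row: the shift along the tool's x, y, z in mm, then the turn about the tool's z in rad, then the opening, from 0 (shut) to 1 (fully open). In form: [dx, dy, dz, turn, grip, dx, dy, dz, turn, grip, ...]. A call has 1 to 12 rows; each row shifts and turns the commanded pose from where the row before left it, along the tool's axes as they then stand; what a row does not reach is not made up. A row lasts 1/12 s, in which the tool goes at most 41.7 mm and 7.16 degrees, less where a joint would pass 70% of its speed; a pose out of reach is approached as far as the arm can. A call is refused whole if a number of a shift passes 41.7 or a number of a turn 0.125, either way. A call with a gripper value outside its range is refused whole. The fingers move at their own pace and stop on an object; FORCE is the grip in N (left out, the last holds). Time passes only in rows, so rows that do not move let the fingers close. It gives the time, the measured TCP pose, the force, the opening and the grip force at its end, in the units of the state.
- state(): the state, without advancing time (a new reading comes with each control period).
- camera(name): name is "scene" or "top" or "wrist"; returns a dict with "frame" (420x560x3 uint8, red, green, blue), "camera_matrix" (3x3 intrinsics, pixels), "eye" and "attitude" of the camera in the world; the wrist camera has in their place "hand_eye" (4x4, takes a point from camera to tool coordinates, whose origin is the TCP and whose axes are the flange's). Camera axes: x right, y down, z forward; pixel columns grow to the right and rows downward; lengths in m; the calibration is good to about 2 mm. A picture is of the moment at which its call begins: read the wrist's pose just before it. There is no depth.
- job_done(): hands the job in; it is judged then, once.
The state is a dict: "clock": time; "q": joint angles; "qd": joint speeds; "tau": joint torques, N m; "eef_pos": TCP position; "tool_rot": TCP orientation; "contact_force": force on the tool from outside, world axes, zero at the start; "torque": the same for the moment, N m; "grip_width": finger opening in m; "grasp_force": force on a finger pad.
Only numpy, scipy, OpenCV 4.12 (cv2) and the standard library are available. Lean on these libraries where they do the work, as an engineer would, in place of code of your own. Each camera call takes 0.05 s, during which the arm holds its last target. There are 200 camera calls.

## Working session

There is one attempt and no reset: what is moved stays moved. The work goes in short steps, Python scripts to look and compute and a shell command to move; the robot and the scene stay as the last step left them, time stands still between calls to the robot, and variables do not carry over. Pictures are saved under pics/ and viewed, at most 14 in all, crops included, and the job is handed in when it is done.

```bash
mkdir -p pics; cat > h.py <<'E'
from station import *
import numpy as np, cv2
def snap(n,f):
    s=state(); c=camera(n); cv2.imwrite('pics/'+f,c['frame'][:,:,::-1]); np.savez('pics/'+f[:-4]+'.npz',frame=c['frame'],K=c['camera_matrix'],
      **({'eye':c['eye'],'att':c['attitude']} if 'eye' in c else {'eye':np.array(s['eef_pos'])+np.array(s['tool_rot'])@np.array(c['hand_eye'])[:3,3],'att':np.array(s['tool_rot'])@np.array(c['hand_eye'])[:3,:3]}))
    return load(f)
def load(f): return dict(np.load('pics/'+f[:-4]+'.npz'))
def ray(c,u,v,z):
    d=c['att']@np.linalg.solve(c['K'],[u,v,1.]); return c['eye']+d*(z-c['eye'][2])/d[2]
def proj(c,p):
    q=c['K']@(c['att'].T@(np.array(p)-c['eye'])); return q[:2]/q[2]
E
python3 - <<'E'
from h import *
s=state();print({k:np.round(v,3).tolist() for k,v in s.items()})
for n in('scene','top'):
    c=snap(n,n+'0.png');print(n,c['eye'].round(3),c['att'].round(3).tolist(),c['K'].round(1).tolist())
a=cv2.imread('pics/top0.png')
E
```

```text
{'clock': 0.0, 'q': [-1.0, 0.508, -0.238, 1.501, 0.126, 1.149, -0.155], 'qd': [0.001, -0.001, 0.0, -0.002, 0.0, 0.002, -0.001], 'tau': [0.0, -62.062, -2.187, -24.966, 0.012, 0.012, -0.0], 'eef_pos': [0.28, 0.558, 0.23], 'tool_rot': [[-0.894, 0.448, -0.001], [0.448, 0.894, -0.002], [-0.0, -0.002, -1.0]], 'contact_force': [0.628, -1.208, 1.481], 'torque': [0.027, -0.022, 0.004], 'grasp_force': 0.0, 'grip_width': 0.086}
scene [-0.206 -0.483  0.866] [[0.533, -0.545, 0.647], [-0.846, -0.35, 0.402], [0.007, -0.762, -0.648]] [[507.8, 0.0, 279.9], [0.0, 507.8, 209.9], [0.0, 0.0, 1.0]]
top [0.49  0.008 1.007] [[-0.023, -0.995, 0.102], [-0.999, 0.02, -0.029], [0.027, -0.102, -0.994]] [[391.8, 0.0, 280.5], [0.0, 391.8, 200.0], [0.0, 0.0, 1.0]]
```

View pics/top0.png

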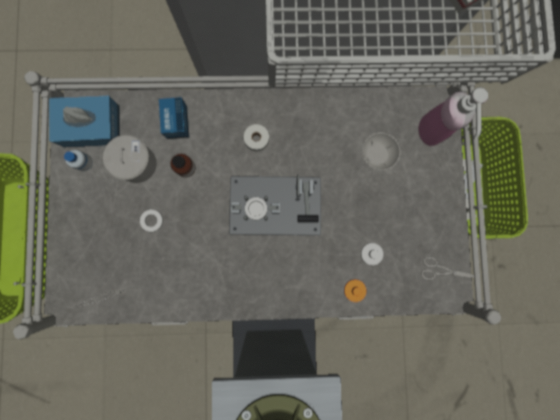

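View pics/scene0.png

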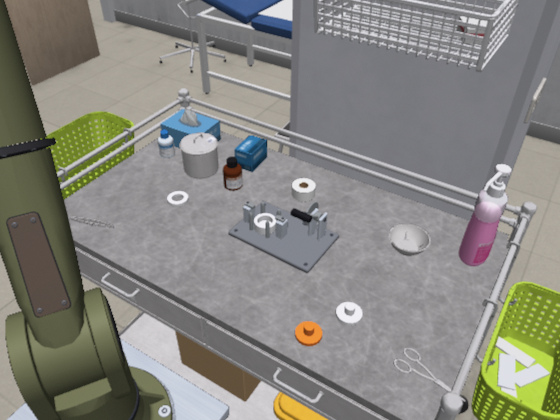

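The top view shows the ring at (151,220), the white cover at (372,254), the nest at (256,208) and the lever bar at (308,219). It also shows the bowl at (380,150), the bottle at (181,163), the label roll at (256,137) and the orange decoy at (356,291).

```bash
python3 - <<'E'
from h import *
c=load('top0.png');sc=load('scene0.png')
def blob(c,u,v,r,thr=170):
    f=c['frame'].astype(int);m=((f.min(2)>thr)).astype(np.uint8)
    k=np.zeros_like(m);cv2.circle(k,(u,v),r,1,-1);m*=k
    cs,_=cv2.findContours(m,cv2.RETR_EXTERNAL,cv2.CHAIN_APPROX_NONE);q=max(cs,key=cv2.contourArea)
    return cv2.fitEllipse(cv2.convexHull(q))
for n,u,v,z,us,vs in(('ring',151,220,.012,177,198),('cover',372,254,.010,349,313),('body',256,208,.040,264,223),('roll',256,137,.032,303,187)):
  for nm,cc,a,b in(('top',c,u,v),('scene',sc,us,vs)):
    e=blob(cc,a,b,18 if n!='body' else 13);print(n,nm,np.round(e[0],1),np.round(e[1],1),ray(cc,*e[0],z).round(4))
# plate
f=c['frame'].astype(int);roi=f[165:245,220:330]
hsv=cv2.cvtColor(c['frame'],cv2.COLOR_RGB2HSV)
print(f[228,240:310:10].tolist(),f[245,240:310:10].tolist())
cv2.imwrite('pics/topc.png',cv2.resize(c['frame'][165:245,215:330,::-1],None,fx=6.9,fy=6.9,interpolation=cv2.INTER_CUBIC))
E
```

```text
Traceback (most recent call last):
ValueError: max() iterable argument is empty
```

```bash
cat >> h.py <<'E'
def blob(c,u,v,r):
    g=c['frame'].min(2);x0,y0=u-r,v-r;p=g[y0:v+r,x0:u+r]
    t,m=cv2.threshold(p,0,255,cv2.THRESH_OTSU)
    cs,_=cv2.findContours(m,cv2.RETR_EXTERNAL,cv2.CHAIN_APPROX_NONE);q=max(cs,key=cv2.contourArea)
    e=cv2.fitEllipse(cv2.convexHull(q)); return (e[0][0]+x0,e[0][1]+y0),e[1],t
E
python3 - <<'E'
from h import *
c=load('top0.png');sc=load('scene0.png')
for n,u,v,z,us,vs in(('ring',151,220,.012,177,198),('cover',372,254,.010,349,313),('body',256,208,.040,264,222),('roll',256,137,.032,303,187)):
  for nm,cc,a,b in(('top',c,u,v),('scene',sc,us,vs)):
    e=blob(cc,a,b,18 if n!='body' else 14);print(n,nm,np.round(e[0],1),np.round(e[1],1),e[2],ray(cc,*e[0],z).round(4))
f=c['frame'].astype(int)
print(f[231,240:310:10].tolist(),f[245,240:310:10].tolist())
cv2.imwrite('pics/topc.png',cv2.resize(c['frame'][165:245,215:330,::-1],None,fx=6.9,fy=6.9,interpolation=cv2.INTER_CUBIC))
E
```

```text
ring top [150.5 220.2] [21.8 22.4] 125.0 [0.547  0.3068 0.012 ]
ring scene [177.3 197.1] [13.4 20.7] 187.0 [0.5448 0.3061 0.012 ]
cover top [372.1 253.6] [21.1 22. ] 130.0 [ 0.4502 -0.2515  0.01  ]
cover scene [348.9 312. ] [20.7 26.7] 191.0 [ 0.4474 -0.2511  0.01  ]
body top [255.6 207.9] [22.1 22.4] 131.0 [0.5701 0.041  0.04  ]
body scene [265.1 220.3] [15.3 23.3] 172.0 [0.567  0.0394 0.04  ]
roll top [255.9 135.9] [24.4 25.1] 124.0 [0.7545 0.0376 0.032 ]
roll scene [303.5 184.9] [14.9 23.4] 184.0 [0.7502 0.0367 0.032 ]
[[108, 111, 111], [109, 111, 111], [108, 111, 111], [110, 113, 112], [109, 112, 112], [110, 113, 113], [112, 114, 114]] [[100, 99, 94], [103, 102, 98], [106, 104, 100], [103, 102, 97], [104, 103, 98], [106, 105, 100], [105, 103, 99]]
```

View pics/topc.png

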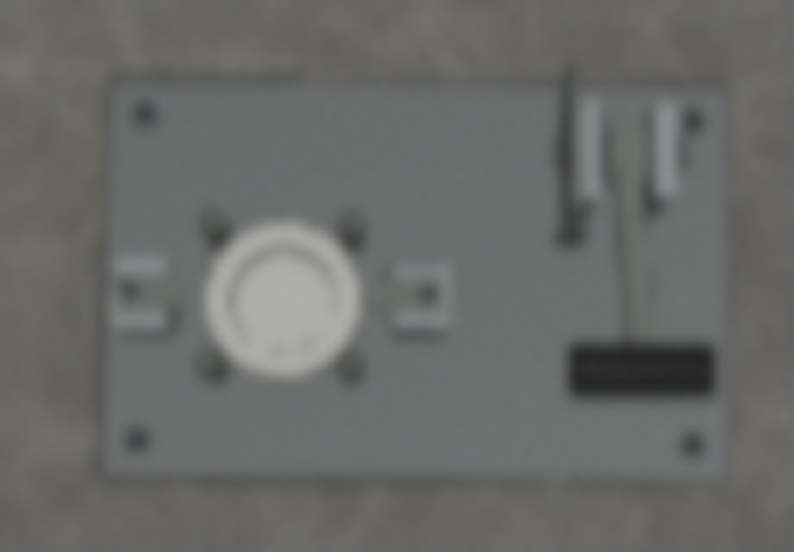

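The crop shows the plate's screws at about (145,113), (694,121), (137,439) and (692,444). The fixture is nearly square to the image.

```bash
cat >> h.py <<'E'
def go(p,yaw=None):
    "delta in current tool axes (mm) to reach world p; turn (rad) for tool y to point along yaw"
    s=state();R=np.array(s['tool_rot']);d=R.T@(np.array(p)-s['eef_pos'])*1e3
    print('t %.2f tcp'%s['clock'],np.round(s['eef_pos'],4),'delta',d.round(1),'F',np.round(s['contact_force'],1),'w %.4f'%s['grip_width'],'gf %.1f'%s['grasp_force'], 'turn %.3f'%(np.arctan2(R[1,1],R[0,1])-(yaw or 0)),'tilt',R[:2,2].round(4))
E
python3 - <<'E'
from h import *
c=load('top0.png')
P=[ray(c,215+u/6.9-.5+.07,165+v/6.9-.5+.07,.016)[:2] for u,v in((145,113),(694,121),(137,439),(692,444))]
for a,b in((1,0),(3,2)): d=P[b]-P[a];print('yaw',np.arctan2(-d[0],d[1]))
for a,b in((2,0),(3,1)): d=P[b]-P[a];print('yaw',np.arctan2(d[1],d[0]))
print(np.round(P,4),np.mean(P,0))
E
python3 -m inch '[0,0,0,0.12,1, 0,0,0,0.12,1, 0,0,0,0.12,1, 0,0,0,0.12,1, 0,0,0,0.12,1, 0,0,0,0.12,1, 0,0,0,0.12,1, 0,0,0,0.12,1, 0,0,0,0.12,1, 0,0,0,0.02,1, 0,0,0,0,1]'
python3 -c "from h import *;go([.546,.3065,.13],0);print(state()['q'])"
```

```text
yaw -0.03347775059401282
yaw -0.031035955093605946
yaw -0.035371133472682774
yaw -0.03808120431427242
[[ 0.6422  0.0916]
 [ 0.6354 -0.1116]
 [ 0.5221  0.0959]
 [ 0.5158 -0.107 ]] [ 0.57885038 -0.00776663]
clock: 1.02
eef_pos: [0.2799, 0.5586, 0.2309]
tool_rot: [[-0.008, 1.0, -0.0], [1.0, 0.008, -0.001], [-0.001, -0.0, -1.0]]
contact_force: [-0.5, 0.3, 0.2]
grip_width: 0.0854
grasp_force: 0.0
t 1.02 tcp [0.2799 0.5586 0.2309] delta [-254.1  264.   101.1] F [-0.5  0.3  0.2] w 0.0854 gf 0.0 turn 0.008 tilt [-0.0001 -0.0008]
[-1.1735142   0.50251541  0.04593015  1.50316193 -0.02411056  1.13726329
 -1.11501022]
```

```bash
python3 -m inch '[-22,23,6,0,1, -22,23,6,0,1, -22,23,6,0,1, -22,23,6,0,1, -22,23,6,0,1, -22,23,6,0,1, -22,23,6,0,1, -22,23,6,0,1, -22,23,6,0,1, -22,23,6,0,1, -22,23,6,0,1, -12,11,6,0.043,1]' >/dev/null
python3 -m inch '[0,0,0,0,1,0,0,0,0,1]' >/dev/null
python3 - <<'E'
from h import *
go([.546,.3065,.13],-.035)
c=snap('wrist','w1.png');print(c['K'].round(1).tolist(),c['eye'].round(3),c['att'].round(3).tolist(),proj(c,[.546,.3065,.012]))
E
```

```text
t 2.18 tcp [0.5457 0.3056 0.1586] delta [ 1.   0.3 28.6] F [-0.2  0.1  0.1] w 0.0857 gf 0.0 turn -0.003 tilt [-0.0014 -0.0004]
[[375.9, 0.0, 277.0], [0.0, 375.9, 209.2], [0.0, 0.0, 1.0]] [0.549 0.388 0.301] [[0.999, -0.035, -0.014], [-0.038, -0.947, -0.318], [-0.002, 0.318, -0.948]] [278.42209106 190.66260581]
```

View pics/w1.png

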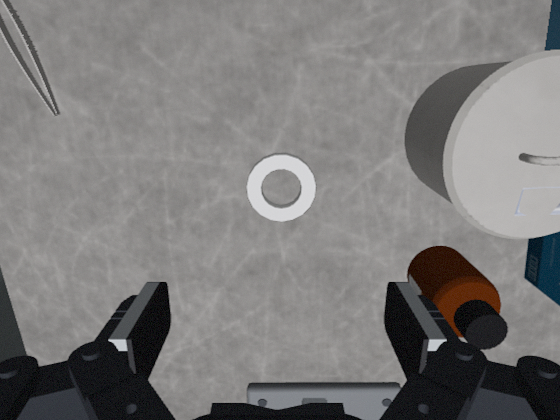

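The wrist view shows the ring centred at about (281,187), between the open fingers. The bottle is at (450,295), out on the +x side.

```bash
python3 - <<'E'
from h import *
c=load('w1.png');t=load('top0.png')
e=blob(c,281,187,42);p=ray(c,*e[0],.012);print(e,p)
print('bottle',ray(t,181,163,.09),ray(t,181,163,0), 'pot',ray(t,125,157,.1))
go([p[0],p[1],.003],-.035)
E
```

```text
((280.8422660827637, 187.74889755249023), (66.29324340820312, 68.72958374023438), 174.0) [0.54801089 0.30883184 0.012     ]
bottle [0.67598141 0.21332941 0.09      ] [0.69426573 0.23352783 0.        ] pot [0.69039815 0.34067665 0.1       ]
t 2.23 tcp [0.5449 0.3071 0.159 ] delta [  1.7   3.3 156. ] F [-0.7  0.7 -0.2] w 0.0852 gf 0.0 turn -0.000 tilt [-0.0013  0.0007]
```

```bash
python3 -m inch '[0,1,25,0,1, 1,1,25,0,1, 0,0,25,0,1, 0,0,25,0,1, 0,0,25,0,1, 0,0,20,0,1, 0,0,13,0,1, 0,0,0,0,1]' 30; python3 -c "from h import *;go([.547,.308,.0],-.035)"
```

```text
clock: 2.9
eef_pos: [0.5445, 0.3088, -0.0014]
tool_rot: [[0.033, 0.999, -0.005], [0.999, -0.033, -0.001], [-0.001, -0.005, -1.0]]
contact_force: [-0.1, 0.9, -0.2]
grip_width: 0.0854
grasp_force: 0.0
t 2.90 tcp [ 0.5445  0.3088 -0.0014] delta [-0.7  2.5 -1.4] F [-0.1  0.9 -0.2] w 0.0854 gf 0.0 turn 0.002 tilt [-0.0049 -0.001 ]
```

```bash
python3 -m inch '[0,2.5,-1.4,0,1, 0,0,0,0,0, 0,0,0,0,0, 0,0,0,0,0, 0,0,0,0,0, 0,0,0,0,0, 0,0,0,0,0]' 30; python3 -c "from h import *;go([.547,.308,.0],-.035)"
```

```text
clock: 3.48
eef_pos: [0.5509, 0.3079, 0.0048]
tool_rot: [[0.037, 0.999, 0.002], [0.999, -0.037, 0.002], [0.002, 0.002, -1.0]]
contact_force: [-2.3, -0.7, 8.9]
grip_width: 0.0536
grasp_force: 29.8
t 3.48 tcp [0.5509 0.3079 0.0048] delta [-0.1 -3.9  4.8] F [-2.3 -0.7  8.9] w 0.0536 gf 29.8 turn -0.002 tilt [0.0022 0.0019]
```

```bash
python3 -m inch '[0,0,-5,0,0, 0,0,-25,0,0, 0,0,-30,0,0, 0,0,-30,0,0, 0,0,-30,0,0, 0,0,-10,0,0, 0,0,0,0,0]' | tail -3; python3 -c "from h import *;go([.569,.040,.13],-.035)"
```

```text
contact_force: [1.1, 0.5, -0.7]
grip_width: 0.054
grasp_force: 31.7
t 4.07 tcp [0.5519 0.3079 0.1367] delta [-267.1   27.     5.9] F [ 1.1  0.5 -0.7] w 0.0540 gf 31.7 turn -0.002 tilt [0.0058 0.0035]
```

```bash
python3 -m inch '[-26,3,0,0,0, -27,3,0,0,0, -27,3,0,0,0, -27,3,0,0,0, -27,3,0,0,0, -27,3,0,0,0, -27,3,0,0,0, -27,3,0,0,0, -27,3,0,0,0, -25,0,0,0,0, 0,0,0,0,0, 0,0,0,0,0]' | tail -3; python3 - <<'E'
from h import *
go([.569,.040,.13],-.035)
c=snap('wrist','w2.png')
print('ring bottom ctr if at tcp',proj(c,np.array(state()['eef_pos'])),'body top',proj(c,[.569,.040,.04]))
E
```

```text
contact_force: [0.6, 0.7, 0.2]
grip_width: 0.0533
grasp_force: 31.7
t 5.07 tcp [0.5665 0.0371 0.1316] delta [3.  2.3 1.6] F [0.6 0.7 0.2] w 0.0533 gf 31.7 turn -0.006 tilt [-0.0019 -0.0008]
ring bottom ctr if at tcp [278.27691011 281.74356406] body top [281.72552297 210.34021787]
```

View pics/w2.png

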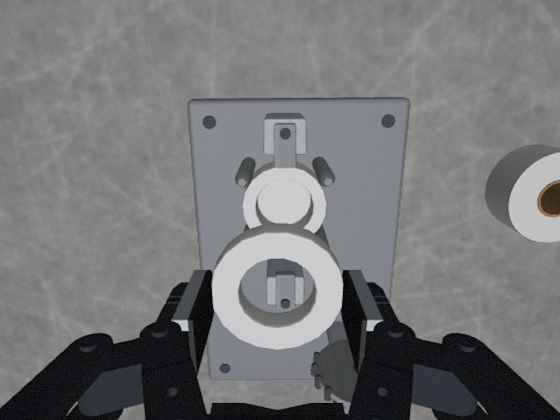

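The wrist view shows the ring held level, centred at about (278,283). The body top is behind it at (284,203), the two left post tops are at (243,181) and (326,181), and the screws are at (209,122), (388,121) and (225,368).

```bash
python3 - <<'E'
from h import *
c=load('w2.png');g=c['frame'].min(2)
m=(g>185).astype(np.uint8)
ys,xs=np.nonzero(m[160:360,200:350]);print('white',np.unique(m))
# ring: outer hull extents
r=m.copy();r[:226]=0;r[:,:195]=0;r[:,360:]=0
cs,_=cv2.findContours(r,cv2.RETR_EXTERNAL,cv2.CHAIN_APPROX_NONE);q=max(cs,key=cv2.contourArea);e=cv2.fitEllipse(cv2.convexHull(q));print('ring',e)
R=ray(c,*e[0],.139);print(R)
b=m.copy();b[212:]=0;b[:,:230]=0;b[:,340:]=0
cs,_=cv2.findContours(b,cv2.RETR_EXTERNAL,cv2.CHAIN_APPROX_NONE);q=max(cs,key=cv2.contourArea)[:,0]
P=np.array([ray(c,u,v,.04)[:2] for u,v in q if v<210])
from scipy.optimize import least_squares
s=least_squares(lambda k:np.hypot(*(P-k).T)-.028,P.mean(0),loss='soft_l1',f_scale=.001);print('body',s.x,np.sqrt(2*s.cost/len(P)))
for u,v in((209,122),(388,121),(225,368)):
    k=g[v-9:v+10,u-9:u+10];mm=(k<k.min()+25);yy,xx=np.nonzero(mm);print('screw',u-9+xx.mean(),v-9+yy.mean(),ray(c,u-9+xx.mean(),v-9+yy.mean(),.016)[:2])
for u,v in((243,181),(326,181)): print('post',ray(c,u,v,.068)[:2])
go(R,-.035)
cv2.imwrite('pics/w2c.png',cv2.resize(c['frame'][110:230,190:390,::-1],None,fx=4,fy=4))
E
```

```text
white [0 1]
ring ((276.75604248046875, 290.31439208984375), (116.00428771972656, 131.18394470214844), 89.82597351074219)
[0.56601005 0.03924625 0.139     ]
body [0.57052197 0.03968074] 0.0024918690650755112
screw 208.808 121.696 [0.52228853 0.09660286]
screw 387.77685950413223 120.57851239669421 [0.6422465 0.0925245]
screw 225.0 364.42857142857144 [ 0.51631345 -0.1029626 ]
post [0.54790456 0.06781965]
post [0.59463821 0.06596344]
t 5.12 tcp [0.5666 0.0391 0.1317] delta [ 0.2 -0.6 -7.3] F [0.9 1.4 0.2] w 0.0541 gf 31.7 turn -0.003 tilt [-0.0017  0.0002]
```

View pics/w2c.png

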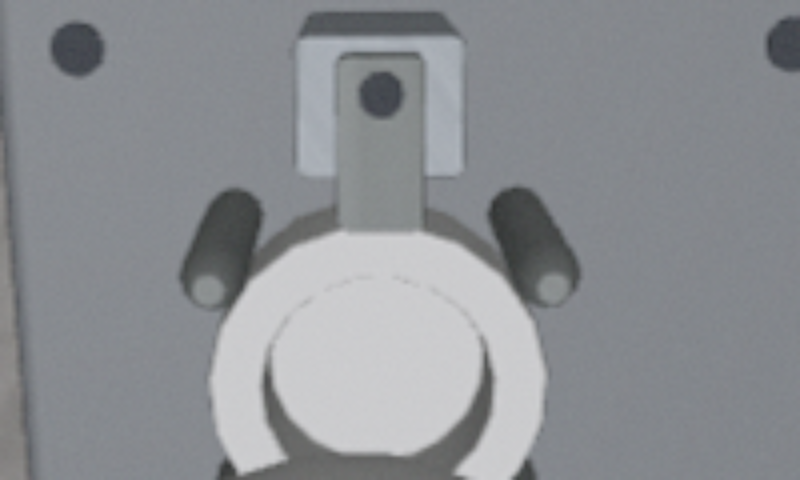

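The crop shows the post tops at (207,290) and (555,288), and the body's rim from 211 to 546 at row 380.

```bash
python3 - <<'E'
from h import *
from scipy.optimize import least_squares
c=load('w2.png')
f=lambda x,y:(190+x/4-.4,110+y/4-.4)
a,b=ray(c,*f(207,290),.068)[:2],ray(c,*f(555,288),.068)[:2];print('posts',a,b,np.linalg.norm(a-b),'nest',(a+b)/2-[.00085,.0244])
P=np.array([ray(c,*f(x,y),.04)[:2] for x,y in((211,380),(546,380),(217,340),(540,340),(235,300),(522,300),(238,470),(524,470),(300,250),(455,250))])
s=least_squares(lambda k:np.hypot(*(P-k[:2]).T)-k[2],[.57,.04,.028]);print('body',s.x,s.fun.round(4))
E
```

```text
posts [0.54692996 0.06721922] [0.59596172 0.06556261] 0.04905974093645794 nest [0.57059584 0.04199091]
body [0.57074382 0.04150649 0.02751286] [ 0.     -0.0001  0.0003  0.0001  0.0006  0.0004 -0.0005  0.0002 -0.0003
 -0.0006]
```

```bash
python3 -m inch '[1.4,2.2,10,0,0, 1.4,2.3,15,0,0, 0,0,15,0,0, 0,0,10,0,0, 0,0,0,0,0, 0,0,0,0,0]' | tail -3; python3 - <<'E'
from h import *
go([.5706,.0418,.05],-.035)
c=snap('wrist','w3.png')
E
```

```text
contact_force: [-0.2, -0.1, -0.3]
grip_width: 0.0535
grasp_force: 31.7
t 5.62 tcp [0.5714 0.0427 0.0818] delta [-1.  -0.7 31.8] F [-0.2 -0.1 -0.3] w 0.0535 gf 31.7 turn -0.001 tilt [-0.0019  0.    ]
```

View pics/w3.png

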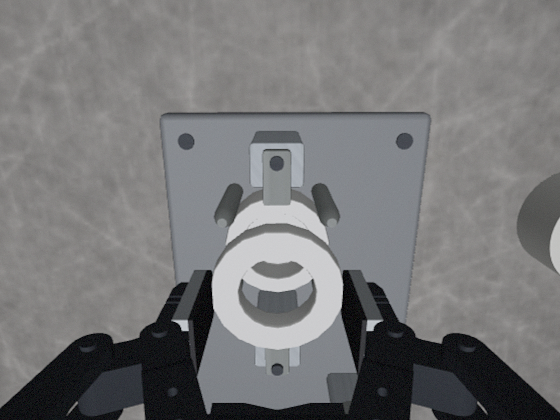

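The wrist view shows the post tops at (222,222) and (331,222), with the ring centred at u = 277, so it is aligned in x.

```bash
python3 - <<'E'
from h import *
c=load('w3.png')
print('nest',ray(c,222,222,.068)[:2]/2+ray(c,331,222,.068)[:2]/2-[.00085,.0244])
m=(c['frame'].min(2)>185).astype(np.uint8)
m[:224]=0;m[:,:200]=0;m[:,355:]=0;m[345:]=0
cs,_=cv2.findContours(m,cv2.RETR_EXTERNAL,cv2.CHAIN_APPROX_NONE);q=max(cs,key=cv2.contourArea)[:,0]
P=np.array([ray(c,u,v,.089)[:2] for u,v in q if v<330])
k=cv2.minEnclosingCircle((P*1e3).astype(np.float32));print('ring',k)
# top rim bottom/top extremes on column 277
col=np.nonzero(m[:,277])[0];print(col.min(),col.max()); print(ray(c,277,224.5,.089),ray(c,277,349,.089))
E
```

```text
nest [0.5705703 0.0422886]
ring ((570.732177734375, 43.33644485473633), 27.06072998046875)
233 344
[0.57194624 0.07348887 0.089     ] [0.56990436 0.01588907 0.089     ]
```

```bash
python3 -m inch '[-0.4,-0.3,6,0,0, 0,0,6,0,0, 0,0,6,0,0, 0,0,6,0,0, 0,0,6,0,0, 0,0,3,0,0, 0,0,0,0,0]' | tail -3; python3 -c "from h import *
for i in range(3): go([.5706,.0418,.045],-.035)"
```

```text
contact_force: [-0.5, 0.1, 0.6]
grip_width: 0.0539
grasp_force: 31.7
t 6.25 tcp [0.571  0.0415 0.0487] delta [ 0.3 -0.4  3.7] F [-0.5  0.1  0.6] w 0.0539 gf 31.7 turn -0.002 tilt [-0.0016 -0.0002]
t 6.25 tcp [0.571  0.0415 0.0487] delta [ 0.3 -0.4  3.7] F [-0.5  0.1  0.6] w 0.0539 gf 31.7 turn -0.002 tilt [-0.0016 -0.0002]
t 6.25 tcp [0.571  0.0415 0.0487] delta [ 0.3 -0.4  3.7] F [-0.5  0.1  0.6] w 0.0539 gf 31.7 turn -0.002 tilt [-0.0016 -0.0002]
```

No contact force so far. I'll keep lowering it the last few millimetres.

```bash
python3 -m inch '[0,0,2,0,0, 0,0,1.5,0,0, 0,0,0,0,0]' | grep -E 'eef|force'; python3 -m inch '[0,0,1,0,0, 0,0,0,0,0]' | grep -E 'eef|force'; python3 -m inch '[0,0,1,0,0, 0,0,0,0,0]' | grep -E 'eef|force'
```

```text
eef_pos: [0.5716, 0.0415, 0.0461]
contact_force: [-0.6, 0.0, -0.3]
grasp_force: 31.7
eef_pos: [0.5716, 0.0415, 0.0452]
contact_force: [-1.3, -0.8, 0.2]
grasp_force: 31.7
eef_pos: [0.5717, 0.0415, 0.0449]
contact_force: [-1.3, -0.9, 6.5]
grasp_force: 32.6
```

```bash
python3 -m inch '[0,0,-0.5,0,0.8, 0,0,0,0,1, 0,0,0,0,1, 0,0,0,0,1, 0,0,0,0,1]' | grep -E 'clock|eef|force|width'; python3 -m inch '[0,0,-10,0,1, 0,0,-20,0,1, 0,0,-30,0,1, 0,0,-30,0,1, 0,0,-10,0,1, 0,0,0,0,1]' | grep -E 'eef|force'
python3 - <<'E'
from h import *
go([.449,-.2513,.13],-.035)
c=snap('wrist','w4.png')
E
```

```text
clock: 7.25
eef_pos: [0.5716, 0.0415, 0.0446]
contact_force: [0.3, 0.2, -0.3]
grip_width: 0.0852
grasp_force: 0.0
eef_pos: [0.5734, 0.0416, 0.1483]
contact_force: [-0.2, 0.0, -0.6]
grasp_force: 0.0
t 7.75 tcp [0.5734 0.0416 0.1483] delta [-297.3 -113.6   17.3] F [-0.2  0.  -0.6] w 0.0855 gf 0.0 turn -0.002 tilt [0.0061 0.0006]
```

View pics/w4.png

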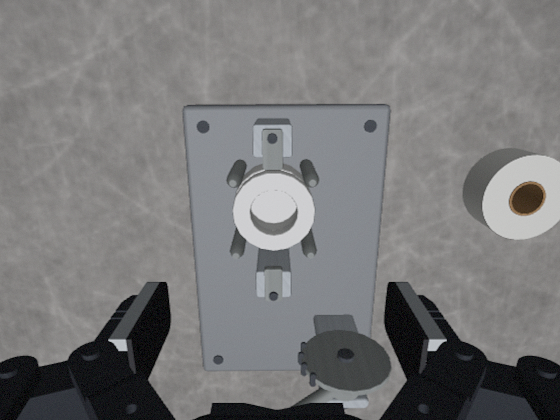

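The ring now lies centred at about (274,212), level and concentric between the four posts. I'll go over the lever to the cover.

```bash
python3 -m inch '[0,0,-30,0,1, 0,0,-30,0,1, -29,-11,0,0,1, -29,-11,0,0,1, -29,-11,0,0,1, -29,-11,0,0,1, -29,-11,0,0,0.6, -29,-11,0,0,0.6, -29,-11,0,0,0.6, -29,-11,0,0,0.6, -29,-11,0,0,0.6, -29,-11,0,0,0.6]' >/dev/null
python3 -m inch '[-7,-3,20,0,0.6, 0,0,25,0,0.6, 0,0,10,0,0.6, 0,0,0,0,0.6, 0,0,0,0,0.6]' | tail -2
python3 - <<'E'
from h import *
go([.4505,-.2505,.15],-.035)
c=snap('wrist','w5.png');t=load('top0.png')
print(proj(c,[.4505,-.2505,.01]),'orange',ray(t,355,291,.015))
u,v=proj(c,[.4505,-.2505,.01]).round().astype(int)
e=blob(c,u,v,45);print(e,ray(c,*e[0],.010))
E
```

```text
grip_width: 0.0513
grasp_force: 0.0
t 9.22 tcp [ 0.4468 -0.2507  0.1484] delta [ 0.3  3.7 -1.6] F [-0.3  0.3  1.4] w 0.0513 gf 0.0 turn -0.002 tilt [-0.003   0.0014]
[283.05562032 194.6255255 ] orange [ 0.35884966 -0.20277606  0.015     ]
((np.float64(282.5135040283203), np.float64(193.57809829711914)), (67.59487915039062, 70.87896728515625), 170.0) [ 0.45010601 -0.24963869  0.01      ]
```

View pics/w5.png

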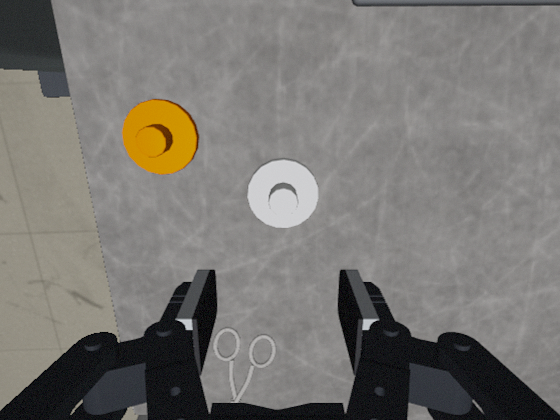

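The wrist view shows the white cover, knob up, at (283,194). The orange decoy at (160,137) is clear of the fingers.

```bash
python3 -m inch '[0.5,1.5,25,0,0.6, 0.5,1.8,25,0,0.6, 0,0,25,0,0.6, 0,0,25,0,0.6, 0,0,20,0,0.6, 0,0,10,0,0.6, 0,0,4,0,0.6, 0,0,0,0,0.6]' 30 | grep -E 'eef|contact_f'; python3 -m inch '[0,0,0,0,0, 0,0,0,0,0, 0,0,0,0,0, 0,0,0,0,0, 0,0,0,0,0, 0,0,0,0,0]' 30 | grep -E 'clock|eef|force|width'
```

```text
eef_pos: [0.4512, -0.2502, 0.0157]
contact_force: [-0.7, 0.1, -0.1]
clock: 10.43
eef_pos: [0.4518, -0.2506, 0.017]
contact_force: [-0.5, 1.1, 5.3]
grip_width: 0.0204
grasp_force: 29.1
```

```bash
python3 -m inch '[0,0,-4,0,0, 0,0,-20,0,0, 0,0,-30,0,0, 0,0,-30,0,0, 0,0,-30,0,0, 0,0,-30,0,0, 0,0,-30,0,0, 0,0,-26,0,0, 0,0,0,0,0]' | grep -E 'eef|force|width'; python3 -c "from h import *;go([.5716,.0415,.22],-.035)"
```

```text
eef_pos: [0.453, -0.2516, 0.2215]
contact_force: [0.9, -0.2, -0.3]
grip_width: 0.0205
grasp_force: 29.4
t 11.18 tcp [ 0.453  -0.2516  0.2215] delta [297.3 107.5   1.3] F [ 0.9 -0.2 -0.3] w 0.0205 gf 29.4 turn -0.002 tilt [ 0.0084 -0.0041]
```

```bash
python3 -m inch '[27,9.8,0,0,0, 27,9.8,0,0,0, 27,9.8,0,0,0, 27,9.8,0,0,0, 27,9.8,0,0,0, 27,9.8,0,0,0, 27,9.8,0,0,0, 27,9.8,0,0,0, 27,9.8,0,0,0, 27,9.8,0,0,0, 27,9.5,0,0,0, 0,0,0,0,0]' >/dev/null;  python3 -m inch '[0,0,20,0,0, 0,0,30,0,0, 0,0,30,0,0, 0,0,20,0,0, 0,0,0,0,0, 0,0,0,0,0]' | grep -E 'force|width'
python3 - <<'E'
from h import *
go([.5716,.0415,.12],-.035)
c=snap('wrist','w6.png')
E
```

```text
contact_force: [0.4, -0.7, -0.4]
grip_width: 0.0207
grasp_force: 29.5
t 12.68 tcp [0.5686 0.0423 0.1152] delta [-0.7  3.  -4.8] F [ 0.4 -0.7 -0.4] w 0.0207 gf 29.5 turn -0.002 tilt [-0.0024 -0.0004]
```

View pics/w6.png

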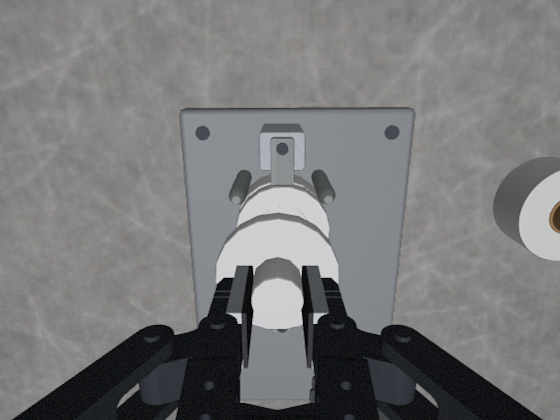

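The wrist view shows the cover held level. Its disc spans u 217 to 339 with its top edge at v ≈ 215, and the post tops are at (236,197) and (329,197).

```bash
python3 - <<'E'
from h import *
from scipy.optimize import least_squares
c=load('w6.png');g=c['frame'].min(2)
print('nest',ray(c,236,197.5,.068)[:2]/2+ray(c,329,197.5,.068)[:2]/2-[.00085,.0244], np.linalg.norm(ray(c,236,197.5,.068)-ray(c,329,197.5,.068)))
print([int(x) for x in g[205:235:1,278]])
def edge(row,lo,hi,sgn):
    d=np.diff(g[row,lo:hi].astype(int))*sgn; return lo+d.argmax()+.5
P=[];
for r in range(235,282,4):
    P+= [ray(c,edge(r,205,250,1),r,.108)[:2], ray(c,edge(r,305,350,-1),r,.108)[:2]]
P=np.array(P)
s=least_squares(lambda k:np.hypot(*(P-k[:2]).T)-.028,[.57,.04],loss='soft_l1',f_scale=.0005);print('cover',s.x,s.fun.round(4))
R=.0
P=[]
for r in range(190,211,3): P+=[ray(c,edge(r,237,265,1),r,.052)[:2], ray(c,edge(r,300,332,-1),r,.052)[:2]]
P=np.array(P);s=least_squares(lambda k:np.hypot(*(P-k[:2]).T)-.028,[.57,.04],loss='soft_l1',f_scale=.0005);print('ring',s.x,s.fun.round(4))
go([.5716,.0415,.069],-.035)
E
```

```text
nest [0.57092952 0.04304504] 0.04892763680141378
[202, 193, 207, 205, 205, 207, 202, 173, 97, 105, 111, 110, 114, 136, 180, 209, 206, 205, 206, 206, 205, 205, 206, 206, 206, 207, 206, 206, 206, 206]
cover [0.56799031 0.04150391] [ 0.0003  0.0028  0.0002 -0.      0.0003  0.0001 -0.      0.0001 -0.0002
 -0.0001 -0.0003 -0.0001 -0.0001 -0.0004 -0.0002 -0.0001 -0.0002 -0.0005
 -0.0005 -0.0008 -0.0006 -0.0005 -0.0005 -0.0004]
ring [0.56971554 0.04245348] [ 0.0009  0.0034  0.0008 -0.0006  0.0005 -0.0007  0.0001 -0.0004 -0.0002
  0.0001 -0.0022  0.     -0.0023  0.0001]
t 12.73 tcp [0.5697 0.0424 0.1164] delta [-0.9  1.9 47.4] F [0.7 0.3 0.2] w 0.0203 gf 29.5 turn -0.002 tilt [ 0.0003 -0.0001]
```

```bash
python3 -m inch '[0.6,1.3,8,0,0, 0.6,1.3,8,0,0, 0,0,6,0,0, 0,0,4,0,0, 0,0,4,0,0, 0,0,4,0,0, 0,0,0,0,0]' | grep -E 'eef|contact_force'; python3 -m inch '[0,0,3,0,0, 0,0,3,0,0, 0,0,0,0,0]' | grep -E 'eef|contact_force'
```

```text
eef_pos: [0.5716, 0.0437, 0.0808]
contact_force: [0.6, -0.0, -0.5]
eef_pos: [0.5718, 0.0436, 0.0752]
contact_force: [-0.7, -0.8, -0.7]
```

```bash
python3 -m inch '[0,0,3,0,0, 0,0,1.5,0,0, 0,0,0,0,0]' | grep -E 'eef|contact_force'; python3 -m inch '[0,0,1,0,0, 0,0,0,0,0]' | grep -E 'eef|contact_force'; python3 -m inch '[0,0,1,0,0, 0,0,0,0,0]' | grep -E 'eef|contact_force'
```

```text
eef_pos: [0.5719, 0.0436, 0.0708]
contact_force: [-0.3, -0.7, -0.6]
eef_pos: [0.572, 0.0436, 0.0701]
contact_force: [-0.2, -0.3, -0.2]
eef_pos: [0.572, 0.0436, 0.0692]
contact_force: [-1.4, -1.2, -0.4]
```

```bash
python3 -m inch '[0,0,1,0,0, 0,0,0,0,0]' | grep -E 'eef|contact_force'; python3 -m inch '[0,0,1,0,0, 0,0,0,0,0]' | grep -E 'eef|contact_force'
```

```text
eef_pos: [0.572, 0.0436, 0.069]
contact_force: [-4.4, -1.1, 7.3]
eef_pos: [0.5721, 0.0436, 0.069]
contact_force: [-5.9, -0.6, 16.3]
```

```bash
python3 -m inch '[0,0,-1.5,0,0, 0,0,0,0,0.5, 0,0,0,0,0.5, 0,0,0,0,0.5, 0,0,0,0,0.5]' | grep -E 'eef|force|width'; python3 -m inch '[0,0,-10,0,0.5, 0,0,-20,0,0.5, 0,0,-30,0,0.5, 0,0,-30,0,0.5, 0,0,-30,0,0.5, 0,0,0,0,0.5, 0,0,0,0,0.5]' | grep -E 'force'
python3 - <<'E'
from h import *
go([.5716,.0415,.12],-.035)
c=snap('wrist','w7.png');snap('scene','s7.png')
p=proj(c,[.571,.042,.062]);u,v=p.round().astype(int);w=c['frame'][v-100:v+100,u-130:u+130]
q=proj(c,[.571,.042,.062]);print(p)
im=cv2.resize(w,(520,400));k=load('s7.png')['frame'][180:280,220:345];cv2.imwrite('pics/v7.png',np.hstack([im[:,:,::-1],cv2.resize(k,(280,400))[:,:,::-1]]))
E
```

```text
eef_pos: [0.5722, 0.0438, 0.0684]
contact_force: [-0.9, 0.2, 0.0]
grip_width: 0.0428
grasp_force: 0.0
contact_force: [0.4, -0.9, -0.6]
grasp_force: 0.0
t 15.48 tcp [0.5733 0.0438 0.1912] delta [-2.4 -1.9 71.2] F [ 0.4 -0.9 -0.6] w 0.0425 gf 0.0 turn -0.002 tilt [0.0046 0.0005]
[274.11857289 200.67566613]
```

View pics/v7.png

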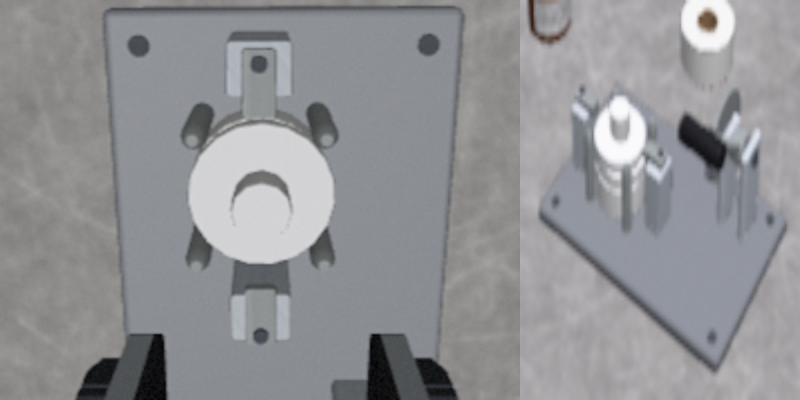

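The cover lies concentric and level between the posts, with its knob up. I'll shut the fingers and go above the lever bar.

```bash
python3 -m inch '[-24,-6.6,0,0,0, -24,-6.6,0,0,0, -24,-6.6,0,0,0, -24,-6.6,0,0,0, -24,-6.6,0,0,0, 0,0,5,0,0, 0,0,0,0,0, 0,0,0,0,0]' 40 | grep -E 'force|width'
python3 - <<'E'
from h import *
go([.536,-.076,.146],-.035)
c=snap('wrist','w8.png');print(proj(c,[.5373,-.0764,.1355]))
m=(c['frame'].max(2)<60).astype(np.uint8)
t=load('s7.png')
for c,nm in((load('top0.png'),'top'),(t,'scene')):
    p=proj(c,[.5373,-.0764,.1355]);u,v=p.round().astype(int);g=c['frame'].max(2)[v-20:v+20,u-25:u+25];yy,xx=np.nonzero(g<60);q=(xx.mean()+u-25,yy.mean()+v-20);print(nm,p,q,len(xx),ray(c,*q,.138))
E
```

```text
contact_force: [-0.1, 0.6, 1.1]
grip_width: -0.0
grasp_force: 0.0
t 16.25 tcp [ 0.5342 -0.0743  0.1826] delta [-1.7  2.  36.6] F [-0.1  0.6  1.1] w -0.0000 gf 0.0 turn -0.002 tilt [-0.0022  0.0009]
[284.05440137 245.14818985]
top [306.99988793 218.00469843] (np.float64(307.5), np.float64(218.04347826086956)) 138 [ 0.53705337 -0.07727121  0.138     ]
scene [301.01670957 214.21317867] (np.float64(301.0774647887324), np.float64(215.22535211267606)) 142 [ 0.53190802 -0.07961495  0.138     ]
```

View pics/w8.png

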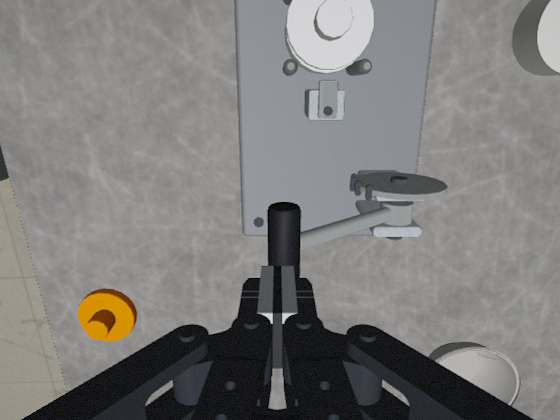

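The bar runs at u ≈ 284 and the shut fingers are above it at u ≈ 278. I'll press along the bar's arc, stopping at about level first.

```bash
python3 -m inch '[-1,1,17,0,0, -1,1,16,0,0, 0,-4,8,0,0, 0,-4,8,0,0, 0,-4,8,0,0, 0,-3,9,0,0, 0,-3,10,0,0, 0,-1,10,0,0, 0,-1,10,0,0, 0,0,0,0,0]' | grep -E 'eef|force'
```

```text
eef_pos: [0.5112, -0.0748, 0.0881]
contact_force: [-8.5, 0.5, 8.6]
grasp_force: 4.3
```

```bash
python3 -c "from h import *;go([.5247,-.076,.044],-.035)"
```

```text
t 17.13 tcp [ 0.5112 -0.0748  0.0881] delta [-0.8 13.9 44. ] F [-8.5  0.5  8.6] w -0.0001 gf 4.3 turn -0.001 tilt [-0.0087  0.0016]
```

```bash
python3 -m inch '[0,3,0,0,0, 0,3,0,0,0, 0,1,5,0,0, 0,1,8,0,0, 0,1,8,0,0, 0,2,7,0,0, 0,2,6,0,0, 0,2,6,0,0, 0,0,0,0,0]' | grep -E 'eef|force'
```

```text
eef_pos: [0.5283, -0.0756, 0.0471]
contact_force: [-3.5, 1.0, 3.6]
grasp_force: 2.3
```

```bash
python3 -m inch '[0,1,2,0,0, 0,0,2,0,0, 0,0,0,0,0, 0,0,0,0,0]' | grep -E 'eef|force'
python3 - <<'E'
from h import *
go([.5247,-.076,.044],-.035)
c=snap('scene','s9.png');w=snap('wrist','w9.png')
cv2.imwrite('pics/v9.png',np.hstack([cv2.resize(c['frame'][170:290,220:345],(417,400))[:,:,::-1],cv2.resize(w['frame'][0:420,150:480],(314,400))[:,:,::-1]]))
E
```

```text
eef_pos: [0.5304, -0.0758, 0.0433]
contact_force: [-7.5, 0.3, 6.5]
grasp_force: 4.3
t 18.22 tcp [ 0.5304 -0.0758  0.0433] delta [-0.4 -5.7 -0.6] F [-7.5  0.3  6.5] w 0.0002 gf 4.3 turn -0.001 tilt [-0.0046  0.0009]
```

View pics/v9.png

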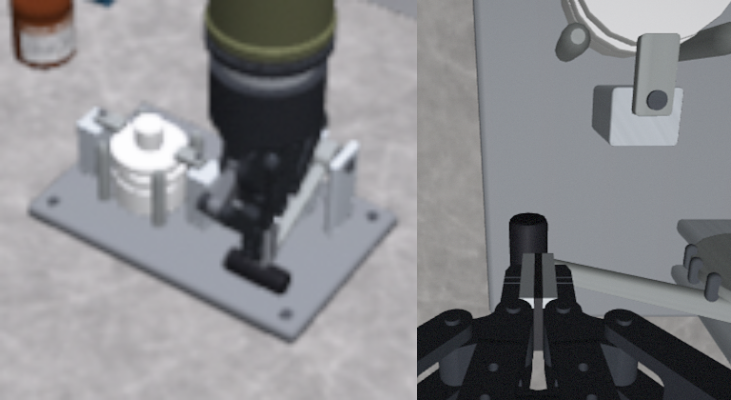

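The left panel shows the bar low, at about (258,270). The right panel shows the tongue tip out over the cover's rim, and the fingertips just behind the bar. I'll work out the lever angle from the bar.

```bash
python3 - <<'E'
from h import *
c=load('s9.png');w=load('w9.png')
for l in(.7,.9,.95,1.0,1.05,1.1,1.15):
    a=.65-l;p=[.6168-.1*np.cos(a),-.0792+.0035*np.cos(a)*0+.0035,.075+.1*np.sin(a)]
    e=np.array(p)+[.024*.035,.024,0];f=np.array(p)-[.024*.035,.024,0]
    print(l,proj(c,p).round(1),proj(c,e).round(1),proj(c,f).round(1),'wrist +y end',proj(w,e).round(1))
print('seen ctr',220+258*.3,170+270*.3)
E
```

```text
0.7 [295.2 241. ] [286.4 236.8] [304.2 245.2] wrist +y end [238.6 264.1]
0.9 [295.6 246.5] [286.9 242.3] [304.5 250.7] wrist +y end [251.4 240.9]
0.95 [295.9 247.6] [287.2 243.5] [304.8 251.8] wrist +y end [255.6 236.1]
1.0 [296.2 248.7] [287.5 244.5] [305.  252.9] wrist +y end [260.1 231.6]
1.05 [296.5 249.6] [287.9 245.5] [305.3 253.8] wrist +y end [264.9 227.4]
1.1 [296.9 250.5] [288.3 246.4] [305.7 254.7] wrist +y end [270.  223.4]
1.15 [297.4 251.3] [288.8 247.1] [306.1 255.5] wrist +y end [275.3 219.8]
seen ctr 297.4 251.0
```

```bash
python3 -m inch '[0,0,1,0,0, 0,0,0,0,0, 0,0,0,0,0, 0,0,0,0,0, 0,0,0,0,0, 0,0,0,0,0]' | grep -E 'eef|force'; python3 - <<'E'
from h import *
w=snap('wrist','w10.png');a=load('w9.png')
g=w['frame'].max(2);r=[int(x) for x in range(0)]
for c in(a,w):
    m=(c['frame'].max(2)[218:262,235:300]<70);ys,xs=np.nonzero(m[:25]);print('bar end u',235+xs.mean(),'top v',218+ys.min())
E
```

```text
eef_pos: [0.5307, -0.0758, 0.0424]
contact_force: [-6.4, -0.6, 6.5]
grasp_force: 4.4
bar end u 266.5376811594203 top v 224
bar end u 266.9384835479256 top v 224
```

```bash
python3 -c "from station import *;print(job_done())"
```

```text
the job is handed in; nothing more can be done
None
```

I handed the job in with the ring and cover seated on the cartridge body and let go, and the fingers holding the lever at about 1.06 rad (camera estimate; third click at 1.05) with roughly 9 N; no verdict came back.

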